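Tighten the captive nut on a counting balance's foot, by hand and then by wrench

TASK

The balance's foot is loose: with the gripper's fingers, turn its captive wooden hex nut clockwise (seen from above) until it runs up snug, where the pale line on the nut points at the first dark tack. Then, with the wooden wrench, tighten it by one flat more, a sixth of a turn, so that the line points at the second tack; don't force it past snug with the fingers. Finally take the wrench off and lay it flat on the bare bench clear of the balance, leaving the beam and the other things undisturbed.

Things in the scene. Friction and masses are not known exactly. Their poses are not given: they have to be found in the camera images.
- balance: Wooden balance scale fixed to the bench. Origin: centre of the underside of its foot, a board 280 (x) by 160 (y) by 16 mm thick. The hex nut sits on a vertical stud at x -90, y -30 mm, over a steel washer (radius 27 mm, top 20 mm above the bench).
- column (a point): Top of the balance's column, 150 mm above the bench: a post 24 by 30 mm at x +85, y +30 mm of the balance, on a block 45 by 60 mm and 46 mm high.
- tack1 (a point): First flat dark tack in the foot, 40 mm from the stud's axis toward the balance's -x; flush, 10 mm across.
- tack2 (a point): Second flat dark tack, 40 mm from the stud's axis, 60 degrees clockwise of the first seen from above.
- beam (a joint): Tipping beam on the column, 340 mm long along the balance's y, 146 mm above the bench, with a small cup (radius 34 mm, rim 188 mm up) 150 mm either side of the column. Rad, 0 = level, light spring to level; leave it alone.
- nut: Captive dark wooden hex nut, axis vertical; it turns but never rises, sinks or comes off. 44 mm across flats, 51 across corners, 32 mm high, the top 6 mm stepped in to 40 across flats. Origin: on the axis at its underside, 20 mm above the bench. Two flats face its own +y and -y, the others at each 60 degrees. A steel stud, radius 7 mm, ends 10 mm above its top.
- nut_line (a point): Outer end of the pale line on the nut's top, 21 mm from the axis toward the nut's own -x (a corner): the pointer.
- nut_turn (a joint): Free-running part of the nut's turn, rad, grows clockwise seen from above; starts at 0.2 to 0.8, snug at its stop at 1.4 (line at the first tack while stud_turn is 0). Turns with about 0.2 N m and stays where it is left. Past the stop the nut takes the stud along (stud_turn).
- stud_turn (a joint): Tightening turn of nut and stud together beyond snug, rad, grows clockwise seen from above; 0 at the start, 1.05 = one flat = line at the second tack; hard stop at 1.6. Stiff: needs about 1.2 N m; stays where it is left.
- wrench: Open-ended pale wooden wrench lying flat, 20 mm thick all over, about 0.12 kg. Origin: underside of the handle at the place to grip. Own x runs along the handle toward the jaw, z up. Handle 24 mm wide, x -72 to +58 mm; head 67 to 78 mm wide, x +58 to about +133 mm.
- wrench_jaw (a point): Centre of the wrench's jaw, 105 mm along its x from its origin, at mid-thickness (10 mm up). Jaw open at the +x end and through top and bottom: it goes on the nut from above or the side. Parallel prongs 13 mm wide, 47 mm apart inside, mouth slightly flared; flat jaw bottom 27 mm behind this point. Prongs lie along two parallel flats of the nut, this point on the nut's axis.
- bowl: Copper bead bowl, rim radius 55 mm, 45 mm high; origin under its centre. Bystander; it and the wrench may have changed sides.
- paperweight: Grey stone paperweight, radius 38 mm, 34 mm high; origin under its centre. Bystander.
- stacker: Blue wooden pyramid stacker, base radius 50 mm, 97 mm high; origin under its centre. Bystander.
Not all that is in view belongs to the job. Of the things like the wrench, leave any that is blue or red; of the rest the larger one is meant.

How it is judged:
On the way, in this order (a step that is already met when the one before it is completed fails the run):
1. the nut is run up snug by the fingers (line within about 6 degrees of the first tack) (value of joint nut_turn above 1.3 rad and value of joint stud_turn below 0.3 rad and contact force between the fingers and nut above 0.5 N), for 0.1 s.
2. the nut is tightened by the wrench on it, to within about 11 degrees of one flat more (value of joint stud_turn above 0.85 rad and contact force between wrench and nut above 0.5 N), for 0.05 s.
At the end, for the whole second after the job is handed in: The nut is snug (nut_turn over 1.25) and tightened one flat more (stud_turn 0.85 to 1.25); the wrench lies flat and still on the bench (underside within 8 mm of it, tilt under 0.1 rad), its jaw more than 90 mm from the nut (value of joint nut_turn above 1.25 rad and value of joint stud_turn between 0.85 and 1.25 rad and height (world z) of wrench between -0.006 and 0.008 m and angle between wrench's own z axis and vertical below 0.1 rad and horizontal distance between wrench_jaw and nut above 0.09 m and linear speed of wrench below 0.02 m/s); the robot touches nothing.
It fails at once if the nut is forced more than 0.3 rad past snug with the robot touching it instead of the wrench (value of joint stud_turn above 0.3 rad and contact force between any of the fingers, the arm and nut above 2 N).
It fails at once if the beam is tipped by more than 0.15 rad (value of joint beam above 0.15 rad or value of joint beam below -0.15 rad).
It fails at once if the bowl is moved by more than 30 mm (distance of bowl from where it was at the start of the episode above 0.03 m).
It fails at once if the paperweight is moved by more than 30 mm (distance of paperweight from where it was at the start of the episode above 0.03 m).
It fails at once if the stacker is moved by more than 30 mm (distance of stacker from where it was at the start of the episode above 0.03 m).
It also fails if it takes over 64 s, if anything falls off the work surface, if the arm or the gripper's body presses on something with over 40 N, if the wrist force passes 120 N, or if a joint passes its speed limit or range.

ROBOT

A 6-joint arm with a two-finger parallel gripper is mounted at the origin on the work surface. World frame = base frame: x ahead of the robot, y to its left, z up, the work surface at z = 0. Lengths are in m, angles in rad, forces in N, time in s.
With the tool pointing down it reaches from about 0.425 to 0.925 m from the base axis. Payload 12.5 kg.
Tool frame: the origin (TCP) lies at the very end of the fingers, on their centre line; the grasp point (between the pads) lies 19 mm behind it (bot.tcp_to_grasp is the distance from the TCP to the grasp point, in m); z points along the fingers, y is the line along which they close (so a half turn about z gives the same grasp; the last joint's range is limited). The gripper opens to 85 mm and grips with 20 to 120 N. Pads are 22 mm wide; open, the fingers measure 114 mm over their backs; the gripper's body (76 mm by 85 mm) begins 54 mm behind the grasp point. The pads swing forward as they close: fully open they stand 13 mm farther back than shut.
Start: joints at [-1.259, 0.491, 1.559, -0, 1.092, -0.106], TCP at [0.254, -0.571, 0.231] pointing down, gripper open.
Joint ranges: [-3.1, 3.1], [-0.84, 2.19], [0.05, 2.79], [-1.13, 4.28], [0.06, 2.93], [-2.69, 2.69]. Speed limits (rad/s): [2.22, 2.22, 2.79, 3.14, 3.14, 3.14].

INTERFACE

Orientations are given as a unit quaternion [x, y, z, w].
In Python, from plant import bot, vision, job gives the robot as it stands.
- The arm moves only by the tool play_rows, never from a script. Its argument "increments" is a list of rows, each a list of 3 entries, a list of its own where there are three numbers: the shift along the tool's x, y, z in m, then the turn about the tool's z in units of 5 degrees (1.0 is 5 degrees), then the opening in per cent of the stroke, from 0 (shut) to 100 (fully open). In form: [[[x, y, z], yaw, hand], ...]. A call has 1 to 12 rows; each row is the pose to reach, as a shift and turn from the pose commanded when the call began, along the tool's axes at that moment; what a row does not reach only later rows make up. A row lasts 1/12 s, in which the tool goes at most 41.7 mm and 7.16 degrees, less where a joint would pass 70% of its speed; a pose out of reach is approached as far as the arm can. A call with a gripper value outside its range is refused whole. The fingers move at their own pace and stop on an object; "force" is the grip in N (left out, the last holds). Time passes only in rows, so rows that repeat a pose let the fingers close. It gives the time, the measured TCP pose, the force, the opening and the grip force at its end, in the units of the state.
- bot.get_obs(): the state, without advancing time (a new reading comes with each control period).
- vision.capture(name): name is "side" or "top" or "wrist"; returns a dict with "pixels" (400x640x3 uint8, red, green, blue), "vfov" (degrees; the focal length in pixels is half the picture's height over the tangent of half this angle, whatever the lens; pixels are square), "cx", "cy" (the principal point, pixels), "k1" (the pictures are not rectified: a ray, as slopes to the right and down, at radius r is drawn at 1 + k1 r^2 times it, then the intrinsics apply), "R" (3x3) and "t" (3): a world point X has camera coordinates R X + t. Camera axes: x right, y down, z forward; pixel columns grow to the right and rows downward; lengths in m; the calibration is good to about 2 mm. A picture is of the moment at which its call begins. There is no depth.
- job.close_job(): hands the job in; it is judged then, once.
The state is a dict: "time": time; "joints": joint angles; "joint_velocities": joint speeds; "joint_torque": joint torques, N m; "tcp_pos": TCP position; "tcp_rot": TCP orientation; "contact_force": force on the tool from outside, world axes, zero at the start; "wrist_torque": the same for the moment, N m; "grip_width": opening from 0.0 (shut) to 1.0 (fully open); "gripper_force": force on a finger pad.
Only numpy, scipy, OpenCV 4.12 (cv2) and the standard library are available. Lean on these libraries where they do the work, as an engineer would, in place of code of your own. Each camera call takes 0.05 s, during which the arm holds its last target. There are 200 camera calls.

## Working session

There is one attempt and no reset: what is moved stays moved. The work goes in short steps, Python scripts to look and compute and a tool call to move; the robot and the scene stay as the last step left them, time stands still between calls to the robot, and variables do not carry over. Pictures are saved under pics/ and viewed, at most 13 in all, crops included, and the job is handed in when it is done.

Besides the shell and the picture viewer there is one more tool, called after ">>>" as name([rows], argument=value, ...), one row to a line, values as JSON. play_rows: Moves the arm, as the interface text tells. Its arguments: {"type":"object","properties":{"increments":{"type":"array"},"force":{"type":"number"}},"required":["increments"]}

```bash
mkdir -p pics; ls; cat > h.py <<'E'
import numpy as np, cv2
from plant import bot, vision, job
from scipy.spatial.transform import Rotation as Rn
def cap(n, save=None):
    c=vision.capture(n)
    if save: cv2.imwrite('pics/'+save, cv2.cvtColor(np.asarray(c['pixels']),cv2.COLOR_RGB2BGR))
    return c
def f(c): return 200/np.tan(np.radians(c['vfov'])/2)
def ray(c,u,v):
    d=np.array([(u-c['cx'])/f(c),(v-c['cy'])/f(c)]); s=d.copy()
    for _ in range(20): s=d/(1+c['k1']*(s@s))
    R=np.array(c['R']);t=np.array(c['t'])
    return -R.T@t, R.T@np.array([s[0],s[1],1])
def onz(c,u,v,z):
    o,d=ray(c,u,v); return o+d*(z-o[2])/d[2]
def proj(c,X):
    p=np.array(c['R'])@np.asarray(X)+np.array(c['t']); s=p[:2]/p[2]; s=s*(1+c['k1']*(s@s))
    return s*f(c)+[c['cx'],c['cy']]
def blobs(c,lo,hi,amin=60):
    hsv=cv2.cvtColor(np.asarray(c['pixels']),cv2.COLOR_RGB2HSV)
    m=cv2.inRange(hsv,np.array(lo),np.array(hi))
    cs,_=cv2.findContours(m,cv2.RETR_EXTERNAL,cv2.CHAIN_APPROX_NONE)
    return [k for k in cs if cv2.contourArea(k)>amin]
E
python3 - <<'E'
from h import *
for n in ['top','side','wrist']:
    c=cap(n,n+'0.png'); o=-np.array(c['R']).T@c['t']; print(n,c['vfov'],c['cx'],c['cy'],c['k1'],o.round(3))
print(bot.get_obs())
E
```

```text
pics
top 44.67530985656412 320.2126293521476 200.94181149361296 -0.13500530492946336 [0.24  0.046 1.636]
side 44.7763719643402 310.2244062993019 196.23631297700663 -0.03023926263767544 [0.202 1.174 1.06 ]
wrist 58.09488097628618 315.408888940093 200.7402140005657 -0.005395485491236087 [ 0.32  -0.541  0.373]
{'time': 0.15, 'joints': array([-1.25858316e+00,  4.91414155e-01,  1.55930891e+00,  8.71140200e-06,
        1.09176872e+00, -1.05578673e-01]), 'joint_velocities': array([ 0.00120283, -0.00169499, -0.00116925, -0.0015379 ,  0.00079947,
       -0.00021209]), 'joint_torque': array([ 1.90218976e-03, -6.18710446e+01, -2.61690116e+01, -7.54451503e-05,
        3.23975357e-03, -1.59801311e-05]), 'tcp_pos': array([ 0.25356862, -0.57105409,  0.2308665 ]), 'tcp_rot': array([ 9.78260792e-01,  2.07377964e-01, -4.25215958e-05, -4.47569112e-04]), 'contact_force': array([ 0.20014703, -0.01645557, -0.47641348]), 'wrist_torque': array([ 0.00684539, -0.066103  ,  0.00235461]), 'gripper_force': 0.0, 'grip_width': 0.9964029928153375}
```

View pics/top0.png

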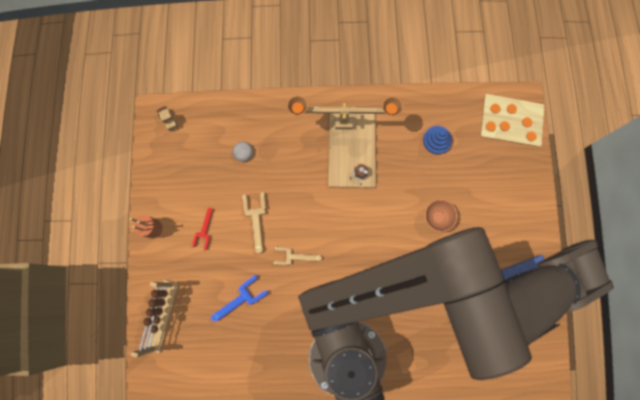

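View pics/side0.png

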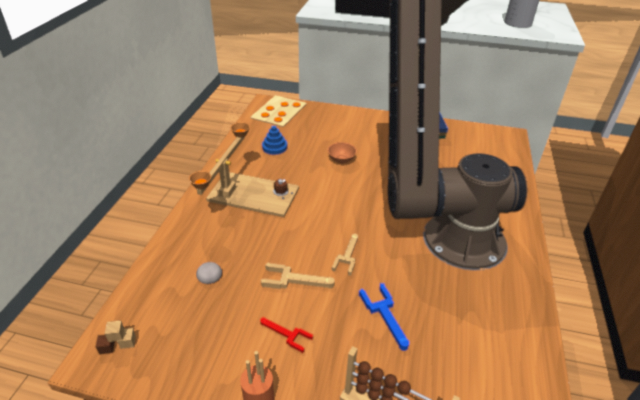

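The top view shows the balance foot at about (352,150), the nut near (361,171), and the pale target wrench at (255,222) with its jaw toward +x. The smaller pale wrench is at (298,257). The side view agrees. Now I'll measure coarsely.

```bash
python3 - <<'E'
from h import *
c=cap('top'); p=np.asarray(c['pixels']); hsv=cv2.cvtColor(p,cv2.COLOR_RGB2HSV)
print('foot',hsv[160,340],hsv[150,360],'bench',hsv[180,300],hsv[240,280],'wr',hsv[235,258],hsv[208,256])
def mask(lo,hi): return cv2.inRange(hsv,np.array(lo),np.array(hi))
m=mask((14,60,120),(30,150,255))
n,l,s,ce=cv2.connectedComponentsWithStats(m)
for i in range(1,n):
    if s[i,4]>60: print(s[i],ce[i].round(1),onz(c,*ce[i],0.016)[:2].round(3))
print('nut',onz(c,361.5,171,.052).round(3))
cv2.imwrite('pics/m.png',m)
a=cv2.resize(p[80:270,220:400],None,fx=3,fy=3,interpolation=cv2.INTER_CUBIC)
cv2.imwrite('pics/c0.png',cv2.cvtColor(a,cv2.COLOR_RGB2BGR))
E
```

```text
foot [ 18 106 217] [ 17 109 209] bench [ 14 147 193] [ 14 148 207] wr [ 19 105 224] [ 15 131 206]
[    42      0    598    400 144484] [314.9 150.7] [0.7   0.089]
[   0   20   18  124 1118] [ 5.5 62.2] [1.119 1.302]
[  20  174   26   66 1373] [ 32.5 207.3] [0.534 1.114]
[   0  183   41   87 1685] [ 14.  235.7] [0.432 1.183]
[ 93 285   3  44  74] [ 93.8 304.9] [0.188 0.859]
[  383   298   223   102 10507] [507.4 361.7] [-0.031 -0.524]
[  9 370  20   7  94] [ 20.4 373.5] [-0.055  1.14 ]
nut [ 0.614 -0.066  0.052]
```

View pics/c0.png

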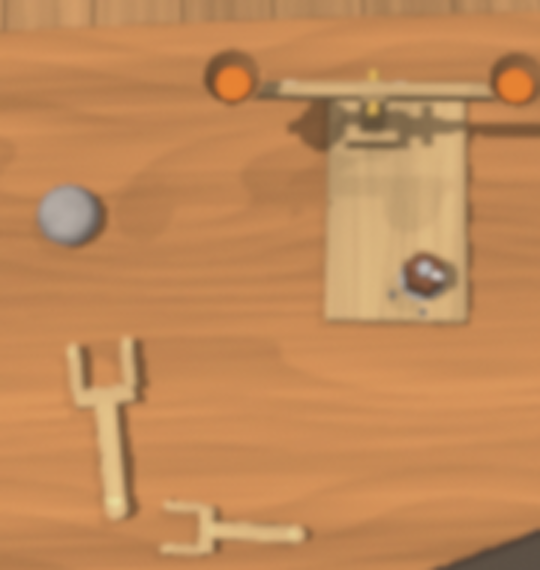

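The crop shows the nut at (425,275), tack1 at (423,311) and tack2 at (392,294). The balance is nearly aligned with the world axes, and the target wrench points along +x with a few degrees of yaw. I'll work out a wrist-camera pose for a close look.

```bash
cat >> h.py <<'E'
def tool():
    o=bot.get_obs(); return np.array(o['tcp_pos']),Rn.from_quat(o['tcp_rot']).as_matrix(),o
def yaw(R): return np.degrees(np.arctan2(R[1,0],R[0,0]))
def delta(P,yw):
    "shift in tool axes and turn units to reach P, yaw(deg)"
    p,R,o=tool(); d=(yaw(R)-yw+180)%360-180
    return (R.T@(np.array(P)-p)).round(4), round(d/5,2)
def crop(px,u,v):  # 3x crop px about full-res picture coordinates
    return 220+u/3,80+v/3
E
python3 - <<'E'
from h import *
c=cap('wrist'); p,R,o=tool()
Rc=np.array(c['R'])@R; co=-np.array(c['R']).T@c['t']
print('cam axes in tool',Rc.round(3).tolist(),'origin',(R.T@(co-p)).round(4), yaw(R))
t=cap('top')
P=lambda u,v,z:onz(t,*crop(0,u,v),z)[:2].round(4)
print('foot c',P(325,322,.016),P(468,322,.016),P(468,98,.016))
print('nut',P(425,272,.052),'tacks',P(423,311,.016),P(392,294,.016))
print('wr tail',P(117,516,.02),'neck',P(106,403,.02),'tips',P(73,347,.02),P(129,340,.02))
print('small',P(305,534,.02),'bowl',onz(t,441,215,.045),'pw',onz(t,243,152,.02),'stk',onz(t,437,140,.03))
E
```

```text
cam axes in tool [[-0.0, 1.0, 0.0], [-0.958, -0.0, -0.287], [-0.287, -0.0, 0.958]] origin [ 0.0725 -0.0008 -0.1419] 23.93784416728057
foot c [0.5697 0.0461] [ 0.5645 -0.1155] [ 0.8312 -0.1291]
nut [ 0.6155 -0.0669] tacks [ 0.5788 -0.0652] [ 0.5996 -0.0309]
wr tail [0.3569 0.2836] neck [0.4841 0.295 ] tips [0.5494 0.3324] [0.5554 0.2684]
small [0.3313 0.0755] bowl [ 0.45857208 -0.32398708  0.045     ] pw [0.70337842 0.33724908 0.02      ] stk [ 0.72111901 -0.33287751  0.03      ]
```

>>> play_rows([
  [[0.03,-0.0175,0],0,100],
  [[0.065,-0.038,0],0,100],
  [[0.1,-0.0586,0],0,100],
  [[0.135,-0.079,0],0,100],
  [[0.17,-0.0996,0],0,100],
  [[0.205,-0.12,0],0,100],
  [[0.24,-0.1406,0],0,100],
  [[0.275,-0.161,0],0,100],
  [[0.31,-0.1817,0],0,100],
  [[0.345,-0.202,0],0,100],
  [[0.38,-0.223,0],0,100],
  [[0.41,-0.24,0],0,100],
])

```text
time: 1.3
tcp_pos: [0.532, -0.1832, 0.2314]
tcp_rot: [0.978, 0.208, 0.0, 0.0]
contact_force: [0.9, -0.1, 0.4]
grip_width: 1.001
gripper_force: 0.0
```

```bash
python3 -c "
from h import *
print(delta([.616,-.067,.19],24),tool()[2]['joints'])"
```

```text
(array([ 0.1239, -0.072 ,  0.0414]), np.float64(-0.01)) [-4.48980777e-01  4.02207889e-01  1.71395088e+00  8.60361707e-05
  1.02517137e+00  7.03339627e-01]
```

>>> play_rows([
  [[0.035,-0.02,0.01],0,100],
  [[0.07,-0.04,0.02],0,100],
  [[0.1,-0.058,0.035],0,100],
  [[0.124,-0.072,0.041],0,100],
  [[0.124,-0.072,0.041],0,100],
  [[0.124,-0.072,0.041],0,100],
])

```text
time: 1.8
tcp_pos: [0.6153, -0.0681, 0.1895]
tcp_rot: [0.978, 0.209, -0.001, -0.0]
contact_force: [-0.1, 0.1, 0.2]
grip_width: 1.001
gripper_force: 0.0
```

```bash
python3 -c "
from h import *
c=cap('wrist','w1.png')
print(tool()[0])
print(proj(c,[.6155,-.0669,.052]))"
```

```text
[ 0.61500033 -0.06912138  0.19003982]
[315.16806563 186.34211696]
```

View pics/w1.png

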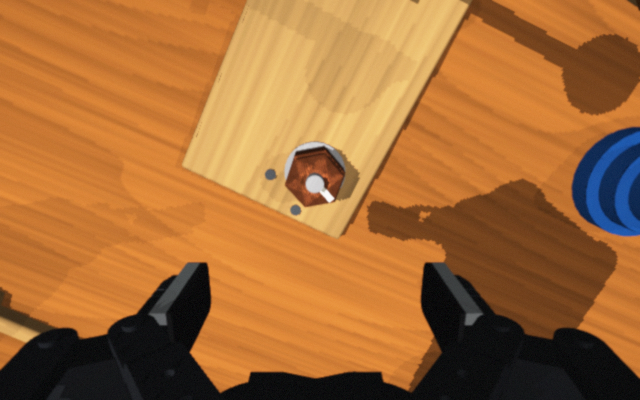

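The wrist view shows the nut around (315,178) with the stud top at (316,184). The pale line ends near (333,201), tack1 is at (295,210) and tack2 at (270,174).

```bash
cat >> h.py <<'E'
def nutmeas(c,rad=70,verbose=True,ax=(.6155,-.0669)):
    "tack centroids, line direction from the wrist picture"
    p=np.asarray(c['pixels']).astype(int); hsv=cv2.cvtColor(p.astype(np.uint8),cv2.COLOR_RGB2HSV)
    u0,v0=proj(c,[ax[0],ax[1],.05]).round().astype(int)
    yy,xx=np.mgrid[0:400,0:640]; near=(np.hypot(xx-u0,yy-v0)<rad)
    out={}
    dark=((p.max(2)<130)&(hsv[...,1]<90)&near).astype(np.uint8)
    n,l,s,ce=cv2.connectedComponentsWithStats(dark)
    out['dark']=[(ce[i].round(1).tolist(),int(s[i,4]),onz(c,*ce[i],.016)[:2].round(4).tolist()) for i in range(1,n) if s[i,4]>30]
    pale=((p.min(2)>165)&near).astype(np.uint8)
    n,l,s,ce=cv2.connectedComponentsWithStats(pale)
    out['pale']=[(ce[i].round(1).tolist(),s[i].tolist(),onz(c,*ce[i],.052)[:2].round(4).tolist()) for i in range(1,n) if s[i,4]>10]
    return out
E
python3 - <<'E'
from h import *
c=cap('wrist'); o=nutmeas(c)
for k in o: print(k,*o[k],sep='\n ')
p=np.asarray(c['pixels'])
print(p[210,295],p[174,270],p[197,328],p[184,316],p[165,303])
a=cv2.resize(p[130:230,245:385],None,fx=5,fy=5,interpolation=cv2.INTER_CUBIC)
cv2.imwrite('pics/c1.png',cv2.cvtColor(a,cv2.COLOR_RGB2BGR))
E
```

```text
dark
 ([329.6, 154.5], 176, [0.6383, -0.0716])
 ([269.1, 173.4], 80, [0.6008, -0.0292])
 ([294.2, 208.9], 68, [0.5792, -0.0628])
pale
 ([300.7, 152.4], [284, 141, 48, 36, 247], [0.6355, -0.0466])
 ([316.8, 186.0], [305, 175, 28, 27, 333], [0.6159, -0.0691])
[ 96 101 106] [91 95 99] [251 250 249] [212 209 211] [117  59  30]
```

View pics/c1.png

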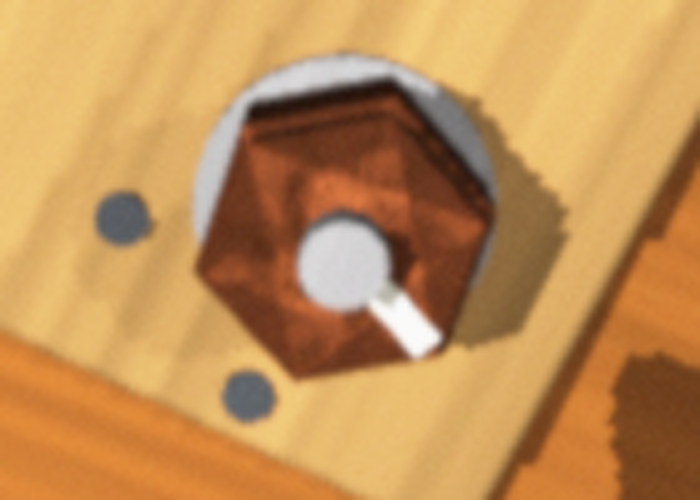

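```bash
python3 - <<'E'
from h import *
c=cap('wrist')
q=lambda x,y,z: onz(c,244.6+x/5,129.6+y/5,z)[:2]
t1,t2=q(248,396,.016),q(123,218,.016); st=q(343,264,.062); le=q(427,348,.052)
d=t2-t1; r=np.radians(-60); A=t1+np.array([[np.cos(r),-np.sin(r)],[np.sin(r),np.cos(r)]])@d
ang=lambda v:np.degrees(np.arctan2(v[1],v[0]))%360
print('t',t1,t2,np.hypot(*d)*1e3,'axis',A,'stud',st,'line',le)
print('tack1',ang(t1-A),'line',ang(le-st),ang(le-A),np.hypot(*(le-st)))
for k in [(250,118),(397,92),(492,210),(443,345),(298,378),(200,268)]: 
  w=q(*k,.046)-st; print(k,ang(w).round(1),(np.hypot(*w)*1e3).round(1))
print(tool()[0],yaw(tool()[1]))
E
```

```text
t [ 0.57906786 -0.06346358] [ 0.60088152 -0.02987738] 40.04833259278938 axis [ 0.6190612  -0.06556167] stud [ 0.61953702 -0.06506039] line [ 0.60997064 -0.08413388]
tack1 176.99696665082664 line 243.36377183588849 243.91959315284345 0.021338087856988167
(250, 118) 60.5 25.0
(397, 92) 4.5 25.7
(492, 210) 305.8 24.6
(443, 345) 246.8 24.2
(298, 378) 185.9 24.7
(200, 268) 125.0 24.0
[ 0.61477354 -0.07020719  0.19066333] 23.89545282574944
```

>>> play_rows([
  [[0.002,-0.001,0.0],-1.4,100],
  [[0.004,-0.002,0.01],-2.8,100],
  [[0.006,-0.003,0.03],-4.2,100],
  [[0.006,-0.003,0.05],-5.6,100],
  [[0.006,-0.003,0.07],-7,100],
  [[0.006,-0.003,0.09],-8,100],
  [[0.006,-0.003,0.1],-8,100],
  [[0.006,-0.003,0.1],-8,100],
  [[0.006,-0.003,0.1],-8,100],
])

```text
time: 2.7
tcp_pos: [0.6194, -0.065, 0.0908]
tcp_rot: [0.849, 0.528, 0.0, 0.0]
contact_force: [0.3, -0.0, 1.1]
grip_width: 1.001
gripper_force: 0.0
```

```bash
python3 - <<'E'
from h import *
for i in range(4):
    cap('side'); p,R,o=tool(); print(p.round(4),yaw(R).round(2))
print(delta([.619,-.0653,.027],64))
E
```

```text
[ 0.6197 -0.0648  0.0914] 63.76
[ 0.6199 -0.0647  0.0917] 63.8
[ 0.6199 -0.0646  0.0917] 63.84
[ 0.6198 -0.0645  0.0916] 63.86
(array([-0.0011, -0.0005,  0.0646]), np.float64(-0.03))
```

>>> play_rows([
  [[-0.001,-0.0005,0.02],0,100],
  [[-0.001,-0.0005,0.04],0,100],
  [[-0.001,-0.0005,0.055],0,100],
  [[-0.001,-0.0005,0.064],0,100],
  [[-0.001,-0.0005,0.064],0,60],
  [[-0.001,-0.0005,0.064],0,30],
  [[-0.001,-0.0005,0.064],0,30],
  [[-0.001,-0.0005,0.064],0,30],
  [[-0.001,-0.0005,0.064],0,30],
  [[-0.001,-0.0005,0.064],0,30],
  [[-0.001,-0.0005,0.064],0,30],
  [[-0.001,-0.0005,0.064],0,30],
], force=30)

```text
time: 3.9
tcp_pos: [0.6198, -0.0653, 0.0279]
tcp_rot: [0.848, 0.53, 0.001, 0.001]
contact_force: [2.3, -2.2, 6.9]
grip_width: 0.509
gripper_force: 32.9
```

```bash
python3 - <<'E'
from h import *
p,R,o=tool(); print(p.round(4),yaw(R).round(2),o['contact_force'],o['wrist_torque'],o['grip_width'],o['gripper_force'])
E
```

```text
[ 0.6198 -0.0653  0.0279] 63.95 [ 2.3399652  -2.18756852  6.9193888 ] [-0.35550587 -0.46177342  0.13028437] 0.5085907547555243 32.89477229118347
```

>>> play_rows([
  [[0,0,0],1,30],
  [[0,0,0],2,30],
  [[0,0,0],3,30],
  [[0,0,0],4,30],
  [[0,0,0],5,30],
  [[0,0,0],6,30],
  [[0,0,0],7,30],
  [[0,0,0],8,30],
  [[0,0,0],9,30],
  [[0,0,0],10,30],
  [[0,0,0],11,30],
  [[0,0,0],12,30],
])

```text
time: 4.9
tcp_pos: [0.6196, -0.065, 0.0278]
tcp_rot: [0.999, 0.032, 0.002, 0.0]
contact_force: [1.5, 0.4, 7.8]
grip_width: 0.507
gripper_force: 33.2
```

```bash
python3 - <<'E'
from h import *
p,R,o=tool(); print(p.round(4),yaw(R).round(2),o['contact_force'],o['wrist_torque'],o['grip_width'],o['gripper_force'])
E
```

```text
[ 0.6196 -0.065   0.0278] 3.71 [1.54397813 0.43125534 7.80542016] [ 0.15920167 -0.34362607  0.17756901] 0.5065100491240936 33.15576374530792
```

Torque is about 0.2 N·m, so the nut is still running free. I'll continue to just about snug.

>>> play_rows([
  [[0,0,0],0.4,30],
  [[0,0,0],0.8,30],
  [[0,0,0],1.2,30],
  [[0,0,0],1.4,30],
  [[0,0,0],1.4,30],
  [[0,0,0],1.4,30],
  [[0,0,0],1.4,30],
])

```text
time: 5.48
tcp_pos: [0.6196, -0.065, 0.0278]
tcp_rot: [1.0, -0.027, 0.002, 0.0]
contact_force: [2.3, 1.2, 8.7]
grip_width: 0.506
gripper_force: 32.7
```

```bash
python3 - <<'E'
from h import *
c=cap('wrist'); p,R,o=tool(); print(p.round(4),yaw(R).round(2),o['contact_force'],o['wrist_torque'],o['grip_width'],o['gripper_force'])
E
```

```text
[ 0.6196 -0.065   0.0278] -3.1 [1.50985458 0.81272587 7.56443151] [ 0.19518048 -0.34027863 -0.19991046] 0.5050804012776877 32.73936152458191
```

>>> play_rows([
  [[0,0,0],0.2,30],
  [[0,0,0],0.4,30],
  [[0,0,0],0.4,30],
])

```text
time: 5.78
tcp_pos: [0.6196, -0.0649, 0.0278]
tcp_rot: [0.999, -0.044, 0.002, 0.0]
contact_force: [2.0, 1.0, 7.7]
grip_width: 0.508
gripper_force: 34.6
```

```bash
python3 - <<'E'
from h import *
c=cap('wrist','w2.png'); p,R,o=tool(); print(p.round(4),yaw(R).round(2),o['contact_force'],o['wrist_torque'],o['grip_width'],o['gripper_force'])
p=np.asarray(c['pixels'])
u,v=proj(c,[.619,-.0653,.052]).astype(int); print(u,v)
cv2.imwrite('pics/c2.png',cv2.cvtColor(cv2.resize(p[max(v-100,0):v+100,u-120:u+120],None,fx=2.8,fy=2.8,interpolation=cv2.INTER_CUBIC),cv2.COLOR_RGB2BGR))
E
```

```text
[ 0.6196 -0.0649  0.0278] -4.96 [2.69113833 0.57713084 8.30620803] [ 0.21868611 -0.39906916  0.87296445] 0.5079670069777144 34.41403090953827
317 297
```

View pics/c2.png

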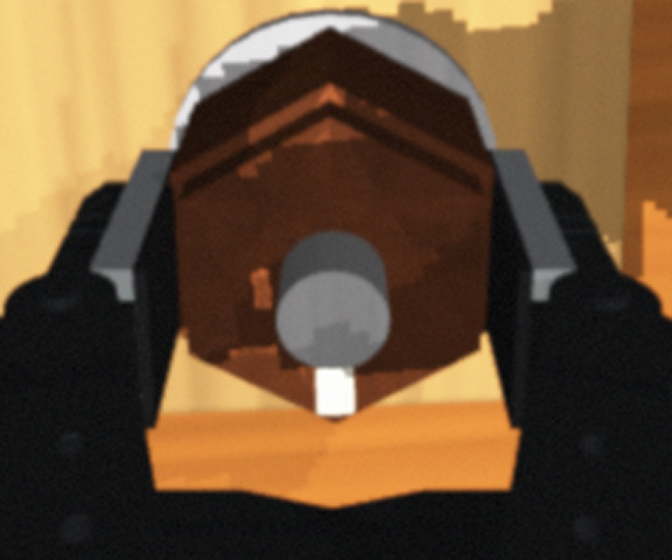

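The close-up shows the pads flat on the nut with the pale line pointing straight at the handle side (-x). Torque rose to 0.87 N·m, so the nut is at its stop and snug. I'll release and rise.

>>> play_rows([
  [[0,0,0],0.2,100],
  [[0,0,0],0.2,100],
  [[0,0,0],0.2,100],
  [[0,0,0],0.2,100],
  [[0,0,-0.02],0.2,100],
  [[0,0,-0.05],0.2,100],
  [[0,0,-0.08],0.2,100],
  [[0,0,-0.11],0.2,100],
  [[0,0,-0.14],0.2,100],
  [[0,0,-0.16],0.2,100],
  [[0,0,-0.16],0.2,100],
  [[0,0,-0.16],0.2,100],
])

```text
time: 6.83
tcp_pos: [0.6186, -0.0649, 0.1871]
tcp_rot: [0.999, -0.053, 0.001, 0.0]
contact_force: [0.3, -1.0, -0.6]
grip_width: 1.0
gripper_force: 0.0
```

```bash
python3 - <<'E'
from h import *
c=cap('wrist'); o=nutmeas(c,ax=(.619,-.0653))
for k in o: print(k,*o[k],sep='\n ')
p=np.asarray(c['pixels'])
# pale line: brightest pixels
u,v=proj(c,[.619,-.0653,.055]).astype(int)
w=(p.min(2)>235).astype(np.uint8); w[:v-40]=0;w[v+50:]=0;w[:,:u-50]=0;w[:,u+50:]=0
n,l,s,ce=cv2.connectedComponentsWithStats(w)
for i in range(1,n):
    if s[i,4]>8:
        P=onz(c,*ce[i],.052); d=P[:2]-[.619,-.0653]; print(ce[i],s[i,4],P.round(4),np.degrees(np.arctan2(d[1],d[0]))%360,np.hypot(*d))
print(tool()[0],yaw(tool()[1]))
t=cap('top')
print(delta([.45,.29,.2],0))
E
```

```text
dark
 ([329.7, 161.5], 270, [0.6319, -0.0787])
 ([316.5, 181.5], 33, [0.6151, -0.0652])
 ([278.6, 200.8], 77, [0.6009, -0.0292])
 ([318.2, 219.2], 69, [0.5795, -0.063])
pale
 ([297.8, 159.9], [285, 148, 36, 40, 180], [0.6425, -0.0534])
 ([315.4, 194.4], [307, 182, 17, 31, 336], [0.6133, -0.064])
[316.24637681 205.30434783] 69 [ 0.6042 -0.0638  0.052 ] 174.06447993811727 0.014919665710017715
[ 0.61810293 -0.06488292  0.18586598] -6.067113320994716
(array([-0.2045, -0.3351, -0.0144]), np.float64(-1.21))
```

>>> play_rows([
  [[-0.016,-0.028,0],-0.2,100],
  [[-0.034,-0.06,0],-0.4,100],
  [[-0.052,-0.092,-0.01],-0.6,100],
  [[-0.071,-0.124,-0.015],-0.8,100],
  [[-0.09,-0.156,-0.015],-1,100],
  [[-0.108,-0.188,-0.015],-1.2,100],
  [[-0.126,-0.22,-0.015],-1.4,100],
  [[-0.145,-0.252,-0.015],-1.6,100],
  [[-0.163,-0.284,-0.015],-1.8,100],
  [[-0.182,-0.316,-0.015],-2,100],
  [[-0.195,-0.339,-0.015],-2.2,100],
  [[-0.195,-0.339,-0.015],-2.2,100],
])

```text
time: 7.93
tcp_pos: [0.458, 0.2961, 0.1999]
tcp_rot: [0.999, 0.045, -0.001, 0.0]
contact_force: [-0.3, -0.4, -0.0]
grip_width: 1.004
gripper_force: 0.0
```

```bash
python3 - <<'E'
from h import *
cap('top');c=cap('wrist','w3.png'); print(tool()[0],yaw(tool()[1]))
E
```

```text
[0.45960471 0.29323922 0.20002215] 5.049728208672564
```

View pics/w3.png

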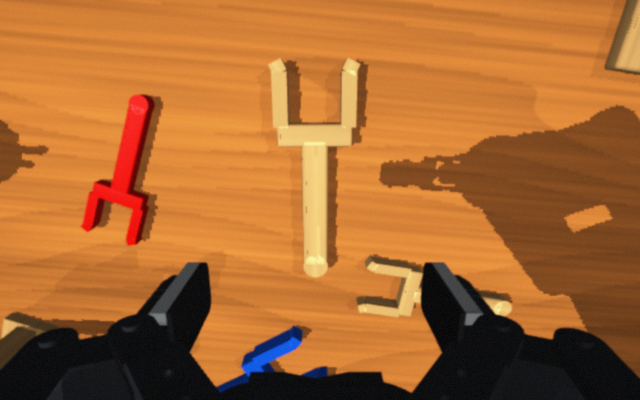

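The wrist view shows the target wrench with its handle at columns 302–328, tail at (315,276) and jaw bottom at row about 124. The prongs run along columns 286 and 342, and the small wrench sits lower right. I'll measure it with a mask.

```bash
python3 - <<'E'
from h import *
c=cap('wrist'); p=np.asarray(c['pixels']); hsv=cv2.cvtColor(p,cv2.COLOR_RGB2HSV)
m=((hsv[...,0]>=17)&(hsv[...,0]<=32)&(hsv[...,1]<135)&(hsv[...,2]>150)).astype(np.uint8)
n,l,s,ce=cv2.connectedComponentsWithStats(m)
i=l[200,315]; print(s[i])
w=(l==i)
rows=[]
for v in range(70,272,10):
    x=np.flatnonzero(w[v]); r=np.split(x,np.flatnonzero(np.diff(x)>3)+1); rows.append((v,[(int(k[0]),int(k[-1])) for k in r if len(k)>2]))
print(rows)
T=.020
def W(u,v): return onz(c,u,v,T)[:2]
# handle centre line
L=[];
for v in range(155,255,5):
    x=np.flatnonzero(w[v]); L.append((W((x[0]+x[-1])/2,v),np.hypot(*(W(x[-1]+.5,v)-W(x[0]-.5,v)))))
P=np.array([a for a,b in L]); print('width',np.mean([b for a,b in L]))
d=P[0]-P[-1]; mu=P.mean(0); u_,s_,vt=np.linalg.svd(P-mu); d=vt[0]*np.sign(vt[0]@d); print('yaw',np.degrees(np.arctan2(d[1],d[0])))
tail=W(315,np.flatnonzero(w[:,315])[-1]+.5); 
col=np.flatnonzero(w[:,314]); print('col',col[0],col[-1]); bott=W(314,col[0]-.5)
pr=lambda q:mu+d*((q-mu)@d)
tail,bott=pr(tail),pr(bott); print('tail',tail,'jawbottom',bott,'len',np.hypot(*(bott-tail)), 'expected 150')
print('origin from bottom',bott-d*.078,'from tail',tail+d*.072)
E
```

```text
[ 268   60   89  217 5691]
[(70, [(270, 282), (343, 354)]), (80, [(271, 283), (341, 353)]), (90, [(271, 283), (341, 353)]), (100, [(272, 284), (341, 353)]), (110, [(272, 285), (341, 353)]), (120, [(273, 284), (341, 352)]), (130, [(277, 348)]), (140, [(277, 348)]), (150, [(302, 323)]), (160, [(302, 323)]), (170, [(302, 323)]), (180, [(302, 323)]), (190, [(302, 323)]), (200, [(303, 323)]), (210, [(303, 323)]), (220, [(303, 323)]), (230, [(306, 323)]), (240, [(304, 323)]), (250, [(307, 323)]), (260, [(304, 323)]), (270, [(305, 324)])]
width 0.019292530345742975
yaw 6.177030350663491
col 128 276
tail [0.35641054 0.28505852] jawbottom [0.50178811 0.30079261] len 0.14622652743646072 expected 150
origin from bottom [0.42424096 0.29239974] from tail [0.42799252 0.29280577]
```

>>> play_rows([
  [[-0.02,-0.001,0.02],0,55],
  [[-0.032,-0.002,0.05],-0.15,55],
  [[-0.032,-0.002,0.08],-0.15,55],
  [[-0.032,-0.002,0.11],-0.15,55],
  [[-0.032,-0.002,0.14],-0.15,55],
  [[-0.032,-0.002,0.16],-0.15,55],
  [[-0.032,-0.002,0.175],-0.15,55],
  [[-0.032,-0.002,0.185],-0.15,55],
  [[-0.032,-0.002,0.19],-0.15,55],
  [[-0.032,-0.002,0.19],-0.15,55],
])

```text
time: 8.92
tcp_pos: [0.4284, 0.2912, 0.0105]
tcp_rot: [0.999, 0.049, -0.001, 0.0]
contact_force: [0.0, -0.9, -0.8]
grip_width: 0.55
gripper_force: 0.0
```

```bash
python3 - <<'E'
from h import *
cap('top'); p,R,o=tool(); print(p.round(4),yaw(R).round(2),o['contact_force'],o['grip_width'])
E
```

```text
[0.4286 0.2915 0.0113] 5.64 [-0.3566795  -0.09017283 -0.76249319] 0.5499293333407029
```

>>> play_rows([
  [[0,0,0.004],0,55],
  [[0,0,0.007],0,55],
  [[0,0,0.007],0,40],
  [[0,0,0.007],0,10],
  [[0,0,0.007],0,10],
  [[0,0,0.007],0,10],
  [[0,0,0.007],0,10],
  [[0,0,0.007],0,10],
  [[0,0,0.007],0,10],
], force=70)

```text
time: 9.72
tcp_pos: [0.4284, 0.2921, 0.0048]
tcp_rot: [0.999, 0.05, 0.0, -0.0]
contact_force: [-0.4, -0.4, 6.9]
grip_width: 0.262
gripper_force: 69.3
```

```bash
python3 - <<'E'
from h import *
p,R,o=tool(); print(p.round(4),yaw(R).round(2),o['contact_force'],o['grip_width']*85,o['gripper_force'])
E
```

```text
[0.4284 0.2921 0.0048] 5.7 [-0.3807324  -0.44263976  6.89077493] 22.248022435333564 69.27975654602051
```

>>> play_rows([
  [[0,0,-0.01],0,10],
  [[0,0,-0.03],0,10],
  [[0,0,-0.06],0,10],
  [[0,0,-0.09],0,10],
  [[0,0,-0.11],0,10],
  [[0,0,-0.115],0,10],
  [[0,0,-0.115],0,10],
])

```text
time: 10.3
tcp_pos: [0.4287, 0.2923, 0.121]
tcp_rot: [0.999, 0.05, 0.001, -0.001]
contact_force: [-0.3, -0.7, -1.5]
grip_width: 0.261
gripper_force: 68.7
```

>>> play_rows([
  [[0.004,0.02,0],-0.5,10],
  [[0.009,0.05,0],-1.2,10],
  [[0.015,0.08,0],-1.9,10],
  [[0.021,0.11,0],-2.6,10],
  [[0.026,0.14,0],-3.3,10],
  [[0.032,0.17,0],-4,10],
  [[0.038,0.2,0],-4.7,10],
  [[0.043,0.23,0],-5.4,10],
  [[0.049,0.26,0],-6.1,10],
  [[0.055,0.29,0],-6.8,10],
  [[0.06,0.315,0],-7.4,10],
  [[0.06,0.32,0],-7.5,10],
])

```text
time: 11.3
tcp_pos: [0.5204, -0.0236, 0.1179]
tcp_rot: [0.93, 0.368, -0.001, -0.0]
contact_force: [0.3, 0.6, -0.8]
grip_width: 0.261
gripper_force: 68.8
```

```bash
python3 - <<'E'
from h import *
p,R,o=tool(); print(p.round(4),yaw(R).round(2),o['contact_force'],o['grip_width']*85,o['gripper_force'])
print(delta([.560,-.156,.12],57))
E
```

```text
[ 0.5204 -0.0236  0.1179] 43.21 [ 0.30465951  0.62388077 -0.79320689] 22.19181698720723 68.7837266921997
(array([-0.0618,  0.1236, -0.0021]), np.float64(-2.76))
```

>>> play_rows([
  [[-0.012,0.025,0],-0.6,10],
  [[-0.025,0.05,0],-1.2,10],
  [[-0.037,0.075,0],-1.8,10],
  [[-0.05,0.1,0],-2.3,10],
  [[-0.058,0.116,0],-2.7,10],
  [[-0.062,0.124,0],-2.8,10],
  [[-0.062,0.124,0],-2.8,10],
  [[-0.062,0.124,0],-2.8,10],
])

```text
time: 11.97
tcp_pos: [0.5588, -0.1525, 0.1185]
tcp_rot: [0.878, 0.478, -0.001, -0.001]
contact_force: [-0.4, -0.6, -1.2]
grip_width: 0.261
gripper_force: 68.9
```

```bash
python3 - <<'E'
from h import *
cap('top');c=cap('wrist','w4.png'); p,R,o=tool(); print(p.round(4),yaw(R).round(2),o['contact_force'],o['wrist_torque'],o['grip_width']*85)
E
```

```text
[ 0.5589 -0.152   0.1189] 57.19 [-0.58192056  0.42071516 -0.35982507] [-0.00637478  0.0544517   0.0443292 ] 22.05784471555701
```

View pics/w4.png

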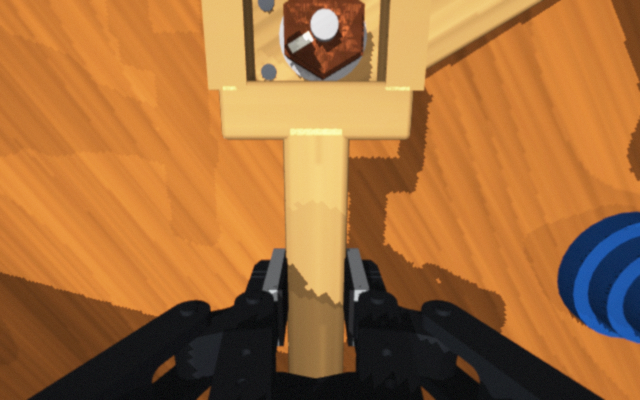

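The wrist view shows the jaw straddling the nut from above: prong inner edges at columns about 246 and 389, jaw bottom at row 82, stud top at (324,24). The pale line points to the lower left at (300,41). I'll measure the jaw in the tool frame.

```bash
python3 - <<'E'
from h import *
c=cap('wrist'); p,R,o=tool(); g=np.asarray(c['pixels']).astype(int)
for v in (30,60): print(v,[ (u,g[v,u].tolist()) for u in list(range(238,264,3))+list(range(372,396,3))])
print([(v,g[v,300].tolist()) for v in range(74,94,3)])
zt=p[2]+.0152
T=lambda u,v,z:(R.T@(onz(c,u,v,z)-p)).round(4)
for n,k in dict(Li=(246,60),Ri=(389,60),bot=(316,82),HL=(286,180),HR=(348,180),hl=(221,115),hr=(411,115)).items(): print(n,T(*k,zt))
st=onz(c,324,24,.062); print('stud',st, 'tool',R.T@(st-p), 'tack1',onz(c,268,72,.016),'tack2',onz(c,265.5,4,.016))
a=np.array([.6192,-.0652,.052]); print('axis tool',R.T@(a-p))
E
```

```text
30 [(238, [236, 193, 114]), (241, [235, 194, 113]), (244, [130, 100, 57]), (247, [84, 63, 36]), (250, [83, 62, 38]), (253, [147, 110, 65]), (256, [211, 164, 96]), (259, [212, 163, 96]), (262, [218, 171, 102]), (372, [236, 195, 115]), (375, [232, 187, 113]), (378, [213, 165, 98]), (381, [111, 82, 48]), (384, [117, 87, 51]), (387, [118, 88, 52]), (390, [232, 189, 113]), (393, [233, 190, 113])]
60 [(238, [234, 192, 113]), (241, [236, 195, 119]), (244, [227, 182, 107]), (247, [82, 63, 38]), (250, [84, 64, 38]), (253, [88, 64, 38]), (256, [230, 183, 111]), (259, [230, 183, 109]), (262, [231, 185, 110]), (372, [233, 189, 113]), (375, [237, 194, 116]), (378, [139, 105, 60]), (381, [115, 85, 49]), (384, [110, 82, 48]), (387, [200, 150, 88]), (390, [233, 189, 113]), (393, [234, 190, 115])]
[(74, [144, 141, 140]), (77, [145, 113, 78]), (80, [205, 157, 91]), (83, [216, 169, 100]), (86, [233, 190, 110]), (89, [237, 194, 117]), (92, [237, 197, 119])]
Li [ 0.0834 -0.0239 -0.0152]
Ri [ 0.0833  0.0231 -0.0152]
bot [ 0.0765 -0.0009 -0.0152]
HL [ 0.0428 -0.0117 -0.0152]
HR [ 0.0428  0.0107 -0.0152]
hl [ 0.0657 -0.0335 -0.0152]
hr [ 0.0657  0.0317 -0.0152]
stud [ 0.6192516  -0.06445897  0.062     ] tool [0.10621607 0.00324721 0.05713017] tack1 [ 0.57894526 -0.06273998  0.016     ] tack2 [ 0.60016611 -0.02971663  0.016     ]
axis tool [0.1055665  0.00361186 0.06713001]
```

>>> play_rows([
  [[-0.001,0.004,0.01],0,10],
  [[-0.001,0.004,0.025],0,10],
  [[-0.001,0.004,0.04],0,10],
  [[-0.001,0.004,0.05],0,10],
  [[-0.001,0.004,0.057],0,10],
  [[-0.001,0.004,0.057],0,10],
  [[-0.001,0.004,0.057],0,10],
  [[-0.001,0.004,0.057],0,10],
])

```text
time: 12.78
tcp_pos: [0.5625, -0.1564, 0.0628]
tcp_rot: [0.878, 0.479, 0.0, 0.0]
contact_force: [0.6, 0.1, -0.6]
grip_width: 0.259
gripper_force: 68.9
```

```bash
python3 - <<'E'
from h import *
cap('top');c=cap('wrist','w5.png'); p,R,o=tool(); print(p.round(4),yaw(R).round(2),o['contact_force'],o['wrist_torque'],o['grip_width']*85)
a=np.array([.6192,-.0650,.052]); print('axis tool',R.T@(a-p))
E
```

```text
[ 0.5625 -0.1564  0.063 ] 57.19 [-0.49575567  0.59017019 -0.0797674 ] [-0.03569671 -0.00496411 -0.01814919] 22.194268629771553
axis tool [ 0.10752683 -0.00193431  0.01099728]
```

```bash
python3 - <<'E'
from h import *
c=cap('wrist'); p,R,o=tool(); print(p)
g=np.asarray(c['pixels']); T=lambda u,v,z:(R.T@(onz(c,u,v,z)-p)).round(4)
hsv=cv2.cvtColor(g,cv2.COLOR_RGB2HSV)
m=((hsv[...,1]<40)&(hsv[...,2]>120)).astype(np.uint8); m[100:]=0; m[:,:240]=0; m[:,400:]=0
n,l,s,ce=cv2.connectedComponentsWithStats(m)
for i in range(1,n):
    if s[i,4]>30: print(s[i],ce[i].round(1),T(*ce[i],.062))
cv2.imwrite('pics/c5.png',cv2.cvtColor(cv2.resize(g[0:150,200:430],None,fx=3,fy=3),cv2.COLOR_RGB2BGR))
E
```

```text
[ 0.56248969 -0.15641454  0.0629602 ]
[295   0  35  13 348] [312.1   5. ] [ 0.1031 -0.0021  0.001 ]
[256   3   3  24  58] [256.9  15.2] [ 0.0998 -0.0219  0.0009]
[263   3  35  30 492] [280.1  17.8] [ 0.099  -0.0136  0.001 ]
[368   5   3  24  35] [368.7  16.9] [0.0993 0.0183 0.001 ]
[324  42  40  32 282] [343.   60.2] [0.0847 0.0093 0.001 ]
```

View pics/c5.png

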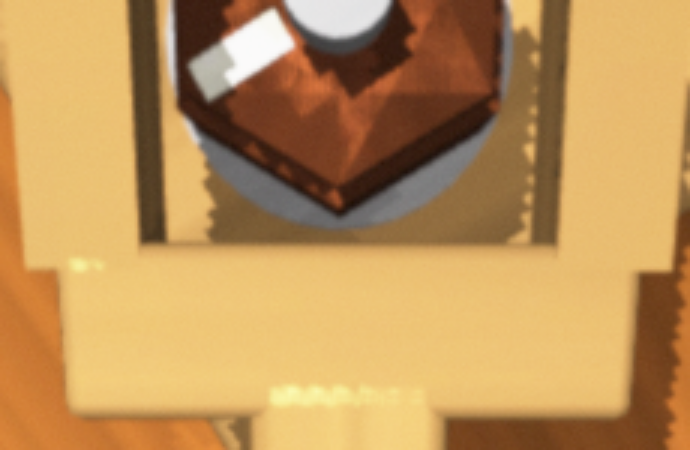

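The crop shows the nut centred in the jaw within about 1 mm (slightly left), with its corner facing the jaw bottom and good clearance. I'll nudge sideways and lower it.

>>> play_rows([
  [[0.001,-0.0013,0.0],0,10],
  [[0.001,-0.0013,0.004],0,10],
  [[0.001,-0.0013,0.009],0,10],
  [[0.001,-0.0013,0.014],0,10],
  [[0.001,-0.0013,0.019],0,10],
  [[0.001,-0.0013,0.024],0,10],
  [[0.001,-0.0013,0.029],0,10],
  [[0.001,-0.0013,0.033],0,10],
  [[0.001,-0.0013,0.035],0,10],
  [[0.001,-0.0013,0.035],0,10],
])

```text
time: 13.77
tcp_pos: [0.5615, -0.1547, 0.0267]
tcp_rot: [0.878, 0.479, -0.0, -0.0]
contact_force: [-0.5, -0.4, -0.2]
grip_width: 0.259
gripper_force: 68.8
```

```bash
python3 - <<'E'
from h import *
p,R,o=tool(); print(p.round(4),yaw(R).round(2),o['contact_force'],o['wrist_torque'],o['grip_width']*85)
A=np.array([.6192,-.0650,p[2]])
print((R.T@(A-p)))
for k in range(1,14):
    a=np.radians(-5*k); Q=A+Rn.from_euler('z',a).as_matrix()@(p-A); print(k,(R.T@(Q-p)).round(4))
E
```

```text
[ 0.5615 -0.1547  0.0267] 57.18 [-0.51666921 -0.44531378 -0.22352786] [0.01654366 0.04107903 0.00418714] 21.983082195790814
[ 1.06688780e-01 -1.05320732e-04 -2.19210868e-05]
1 [ 0.0004 -0.0093  0.    ]
2 [ 0.0016 -0.0185  0.    ]
3 [ 0.0036 -0.0276  0.    ]
4 [ 0.0064 -0.0365  0.    ]
5 [ 0.01   -0.0451  0.    ]
6 [ 0.0142 -0.0534  0.    ]
7 [ 0.0192 -0.0612  0.    ]
8 [ 0.0249 -0.0686  0.    ]
9 [ 0.0312 -0.0755  0.0001]
10 [ 0.038  -0.0818  0.0001]
11 [ 0.0454 -0.0874  0.0001]
12 [ 0.0533 -0.0924  0.0001]
13 [ 0.0615 -0.0968  0.0001]
```

>>> play_rows([
  [[0.0004,-0.0093,0],1,10],
  [[0.0016,-0.0185,0],2,10],
  [[0.0036,-0.0276,0],3,10],
  [[0.0064,-0.0365,0],4,10],
  [[0.01,-0.0451,0],5,10],
  [[0.0142,-0.0534,0],6,10],
  [[0.0192,-0.0612,0],7,10],
  [[0.0249,-0.0686,0],8,10],
  [[0.0312,-0.0755,0],9,10],
  [[0.038,-0.0818,0],10,10],
  [[0.0454,-0.0874,0],11,10],
  [[0.0454,-0.0874,0],11,10],
], force=100)

```text
time: 14.77
tcp_pos: [0.5132, -0.0687, 0.0276]
tcp_rot: [1.0, 0.018, 0.001, 0.0]
contact_force: [0.2, -5.4, -1.9]
grip_width: 0.251
gripper_force: 102.6
```

```bash
cat > ln.py <<'E'
from h import *
c=cap('wrist'); p,R,o=tool(); print(p.round(4),yaw(R).round(2),o['contact_force'],o['wrist_torque'],o['grip_width']*85)
A=np.array([.6192,-.0650,p[2]]); print((R.T@(A-p)).round(4))
g=np.asarray(c['pixels']); print(proj(c,[.6192,-.065,.052]))
w=(g.min(2)>170).astype(np.uint8); w[150:]=0; w[:,:220]=0; w[:,420:]=0
n,l,s,ce=cv2.connectedComponentsWithStats(w)
for i in range(1,n):
    if s[i,4]>20: P=onz(c,*ce[i],.052)[:2]; d=P-A[:2]; print(s[i],ce[i].round(1),np.degrees(np.arctan2(d[1],d[0])).round(1)%360,np.hypot(*d).round(4))
cv2.imwrite('pics/c6.png',cv2.cvtColor(cv2.resize(g[0:150,200:430],None,fx=3,fy=3),cv2.COLOR_RGB2BGR))
E
python3 ln.py
```

```text
[ 0.5132 -0.0693  0.0276] 2.33 [-0.30957783 -4.36322425 -2.10860143] [-0.64844383 -0.00764478  0.20501109] 21.377138727741073
[1.061e-01 1.000e-04 1.000e-04]
[317.39021765 -29.89611569]
[258   0  41  30 613] [275.2  11.6] 133.0 0.0165
[285  55  56  20 530] [306.3  66.8] 174.7 0.0263
```

>>> play_rows([
  [[0.0002,-0.0046,0],0.5,10],
  [[0.0004,-0.0092,0],1,10],
  [[0.0009,-0.0138,0],1.5,10],
  [[0.0016,-0.0184,0],2,10],
  [[0.0016,-0.0184,0],2,10],
])

```text
time: 15.23
tcp_pos: [0.514, -0.051, 0.0275]
tcp_rot: [0.998, -0.067, 0.0, 0.0]
contact_force: [0.9, -4.9, -1.8]
grip_width: 0.251
gripper_force: 102.7
```

```bash
python3 ln.py
```

```text
[ 0.514  -0.0512  0.0274] -7.61 [ 0.69980332 -3.17456437 -0.71946199] [-0.46817162 -0.05082747  0.58348231] 21.343919375240002
[ 1.061e-01 -2.000e-04  1.000e-04]
[315.73301309 -30.55674067]
[256   0  41  30 630] [273.8  11.6] 123.7 0.0165
[282  56  55  19 503] [305.2  66.9] 165.3 0.0265
[290 129  50   5 119] [318.1 130.5] 173.3 0.0455
```

View pics/c6.png

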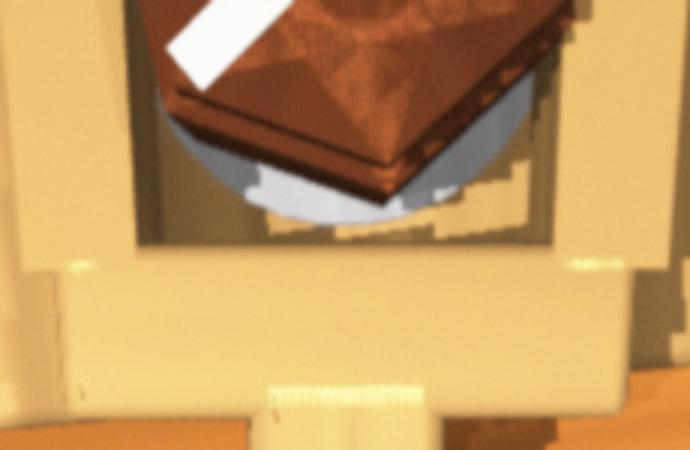

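The crop shows the nut trailing the wrench by about 11–12°. The pale line is at about 124° against tack2 at 117°, so another 6° or so is needed.

>>> play_rows([
  [[0.0001,-0.0046,0],0.5,10],
  [[0.0004,-0.0093,0],1,10],
  [[0.0007,-0.012,0],1.3,10],
  [[0.0007,-0.012,0],1.3,10],
  [[0.0007,-0.012,0],1.3,10],
])

```text
time: 15.7
tcp_pos: [0.5162, -0.0394, 0.0273]
tcp_rot: [0.992, -0.123, 0.0, 0.0]
contact_force: [1.0, -2.7, -2.4]
grip_width: 0.25
gripper_force: 102.7
```

```bash
python3 ln.py
```

```text
[ 0.5162 -0.0394  0.0274] -14.16 [ 2.06680792 -2.47042322 -1.73058322] [-0.46818077 -0.12401322  0.6471964 ] 21.10971110610632
[ 1.061e-01 -4.000e-04  1.000e-04]
[314.96923116 -30.98698466]
[255   0  42  30 627] [272.9  11.5] 117.4 0.0166
[280  55  76  20 608] [309.   65.5] 161.8 0.026
```

The line is at 117.4°, pointing at tack2. I'll back off through the slack and lift.

>>> play_rows([
  [[0.0005,0.0093,0],-1,10],
  [[0.001,0.0148,0],-1.6,10],
  [[0.0019,0.0202,0],-2.2,10],
  [[0.0019,0.0202,0],-2.2,10],
  [[0.0019,0.0202,0],-2.2,10],
])

```text
time: 16.17
tcp_pos: [0.5126, -0.0591, 0.0273]
tcp_rot: [1.0, -0.03, -0.0, -0.0]
contact_force: [-0.6, 0.9, -0.5]
grip_width: 0.249
gripper_force: 102.7
```

```bash
python3 ln.py
```

```text
[ 0.5127 -0.059   0.0273] -3.42 [-0.76668978  0.02510356 -1.00029705] [ 0.03067848  0.01094236 -0.00027526] 21.034588464637313
[ 0.1066 -0.0003 -0.    ]
[314.9518038 -33.2037842]
[250   0  36  20 399] [264.3   6.6] 121.1 0.018
[283  54  45  19 360] [301.2  65.4] 167.5 0.0268
[334  63  12   7  50] [338.5  65.5] 191.8 0.0274
```

>>> play_rows([
  [[0,0,-0.006],0,10],
  [[0,0,-0.014],0,10],
  [[0,0,-0.024],0,10],
  [[0,0,-0.038],0,10],
  [[0,0,-0.055],0,10],
  [[0,0,-0.075],0,10],
  [[0,0,-0.09],0,10],
  [[0,0,-0.09],0,10],
  [[0,0,-0.09],0,10],
])

```text
time: 16.97
tcp_pos: [0.5131, -0.059, 0.1184]
tcp_rot: [1.0, -0.029, 0.001, 0.0]
contact_force: [-0.1, 1.0, -1.4]
grip_width: 0.252
gripper_force: 102.7
```

```bash
cat >> ln.py <<'E'
w=((g.min(2)>225)).astype(np.uint8); w[150:]=0; w[:,:220]=0; w[:,420:]=0
n,l,s,ce=cv2.connectedComponentsWithStats(w)
print('bright')
for i in range(1,n):
    if s[i,4]>20: P=onz(c,*ce[i],.052)[:2]; d=P-A[:2]; print(s[i],ce[i].round(1),np.degrees(np.arctan2(d[1],d[0])).round(1)%360,np.hypot(*d).round(4))
E
python3 ln.py
```

```text
[ 0.5127 -0.0589  0.1175] -3.31 [ 0.04353323 -0.2908254  -1.43061594] [-0.01937567 -0.00053416 -0.06451831] 21.608289696392855
[ 1.066e-01 -1.000e-04  1.000e-04]
[315.85884232  26.17769297]
[272  22   5  33  94] [273.7  38.1] 101.2 0.0232
[281  32  24  22 263] [292.2  42.5] 118.9 0.0149
[278  58  39  23 241] [296.2  71.6] 151.3 0.0251
bright
[281  33  24  20 228] [292.1  42.5] 118.9 0.015
```

The line is at 118.9° against tack2 at 117°, so it is tightened. I'll carry the wrench back to its original bare spot.

>>> play_rows([
  [[-0.006,-0.02,0],0,10],
  [[-0.015,-0.05,0],-0.2,10],
  [[-0.025,-0.083,0],-0.4,10],
  [[-0.035,-0.116,0],-0.6,10],
  [[-0.045,-0.15,0],-0.8,10],
  [[-0.055,-0.183,0],-1,10],
  [[-0.065,-0.216,0],-1.2,10],
  [[-0.075,-0.25,0],-1.4,10],
  [[-0.085,-0.282,0],-1.6,10],
  [[-0.095,-0.315,0],-1.8,10],
  [[-0.104,-0.345,0],-1.8,10],
  [[-0.104,-0.345,0],-1.8,10],
])

```text
time: 18.02
tcp_pos: [0.4274, 0.2953, 0.1163]
tcp_rot: [0.999, 0.051, -0.0, -0.0]
contact_force: [-1.3, 0.1, -1.2]
grip_width: 0.251
gripper_force: 102.7
```

>>> play_rows([
  [[0,0,0],0,10],
  [[0,0,0.02],0,10],
  [[0,0,0.04],0,10],
  [[0,0,0.06],0,10],
  [[0,0,0.08],0,10],
  [[0,0,0.095],0,10],
  [[0,0,0.1],0,10],
  [[0,0,0.1],0,10],
])

```text
time: 18.68
tcp_pos: [0.4286, 0.2901, 0.016]
tcp_rot: [0.999, 0.049, -0.001, 0.001]
contact_force: [0.5, -0.0, -0.8]
grip_width: 0.254
gripper_force: 102.7
```

```bash
python3 - <<'E'
from h import *
cap('top'); p,R,o=tool(); print(p.round(4),yaw(R).round(2),o['contact_force'])
E
```

```text
[0.429  0.2905 0.0169] 5.63 [-0.48309859  0.42794678 -1.14095912]
```

>>> play_rows([
  [[0,0,0.005],0,10],
  [[0,0,0.009],0,10],
  [[0,0,0.0115],0,10],
  [[0,0,0.0115],0,10],
  [[0,0,0.0115],0,30],
  [[0,0,0.0115],0,55],
  [[0,0,0.0115],0,55],
  [[0,0,0.0115],0,55],
  [[0,0,0],0,55],
  [[0,0,-0.03],0,55],
  [[0,0,-0.07],0,55],
  [[0,0,-0.11],0,55],
])

```text
time: 19.73
tcp_pos: [0.4284, 0.2911, 0.1283]
tcp_rot: [0.999, 0.05, -0.001, 0.0]
contact_force: [1.0, 0.0, 0.5]
grip_width: 0.551
gripper_force: 0.0
```

>>> play_rows([
  [[0,0,-0.04],0,55],
  [[0,0,-0.07],0,55],
  [[0,0,-0.07],0,55],
  [[0,0,-0.07],0,55],
])

```text
time: 20.07
tcp_pos: [0.4293, 0.2916, 0.1988]
tcp_rot: [0.999, 0.05, 0.002, -0.001]
contact_force: [0.6, -0.8, -1.2]
grip_width: 0.551
gripper_force: 0.0
```

```bash
python3 - <<'E'
from h import *
t=cap('top'); c=cap('wrist'); p,R,o=tool(); print(p.round(4),o['contact_force'],o['gripper_force'],o['grip_width'])
a=cv2.resize(np.asarray(c['pixels']),(400,250)); b=cv2.resize(np.asarray(t['pixels'])[80:280,200:460],(390,300))
o=np.zeros((300,800,3),np.uint8); o[:250,:400]=a; o[:,400:790]=b
cv2.imwrite('pics/f.png',cv2.cvtColor(o,cv2.COLOR_RGB2BGR))
E
```

```text
[0.4286 0.2912 0.1965] [-0.63317099 -0.04570549 -0.37486389] 0.0 0.549513829293992
```

View pics/f.png

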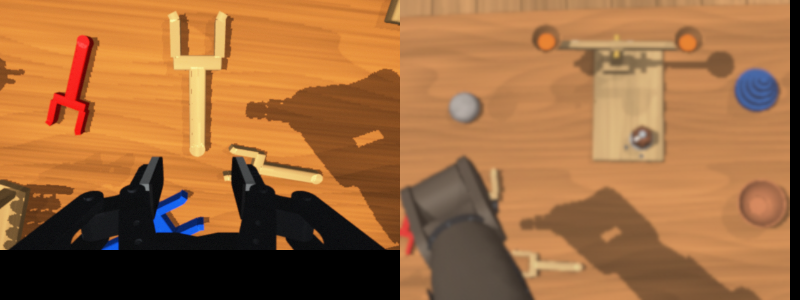

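The final picture shows the wrench lying flat on the bare bench. In the left half its handle is at about (200,100). In the right half the beam is level, the bystanders are undisturbed and the robot is clear of everything. I'm handing in.

```bash
python3 -c "
from plant import job
print(job.close_job())"
```

```text
the job is handed in; nothing more can be done
None
```

I ran the nut up snug by finger, tightened it about one flat more with the wrench (line about 2° short of the second tack), laid the wrench flat back at its original spot with everything else looking undisturbed, and handed the job in; no verdict came back.

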